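# Third hand: hold the clevis fitting against the sprung fence

## Robot

A 7-joint arm with a two-finger parallel gripper is mounted at the origin on the work surface. World frame = base frame: x ahead of the robot, y to its left, z up, the work surface at z = 0. Lengths are in m, angles in rad, forces in N, time in s.
With the tool pointing down it reaches from about 0.425 to 0.925 m from the base axis. Payload 6.8 kg.
Tool frame: the origin (TCP) lies between the finger pads, 19 mm behind the fingertips; this is the grasp point; y points along the fingers, x is the direction in which the jaws open and shut, and the axes are right-handed (so a half turn about y gives the same grasp; the last joint's range is limited). The gripper opens to 85 mm and grips with 20 to 120 N. Pads are 22 mm wide; open, the fingers measure 114 mm over their backs; the gripper's body (76 mm by 85 mm) begins 54 mm behind the grasp point. The pads swing forward as they close: fully open they stand 13 mm farther back than shut.
Start: joints at [-1.298, 0.477, 0.022, 1.555, -0.011, 1.109, -0.083], TCP at [0.251, 0.627, 0.25] pointing down, gripper open.
Joint ranges: [-2.96, 2.96], [-0.34, 2.1], [-1.41, 1.46], [0.24, 2.44], [-1.37, 4.51], [0.17, 1.92], [-2.96, 2.96]. Speed limits (rad/s): [2.39, 2.39, 3.14, 3.14, 3.14, 3.14, 3.14].

## Interface

Orientations are given as a rotation vector (axis times angle).
In Python, from bench import r gives the robot as it stands.
- The arm moves only by the tool send_rows, never from a script. Its argument "plan" is a list of rows, each a list of 5 numbers: the shift along the tool's x, y, z in cm, then the turn about the tool's y in degrees, then the opening, from 0 (shut) to 1 (fully open). In form: [[dx, dy, dz, spin, grip], ...]. A call has 1 to 12 rows; each row shifts and turns the commanded pose from where the row before left it, along the tool's axes as they then stand; what a row does not reach is not made up. A row lasts 1/8 s, in which the tool goes at most 62.5 mm and 10.7 degrees, less where a joint would pass 70% of its speed; a pose out of reach is approached as far as the arm can. A call is refused whole if a number of a shift passes 6.25 or a number of a turn 10.7, either way. A call with a gripper value outside its range is refused whole. The fingers move at their own pace and stop on an object; "force" is the grip in N (left out, the last holds). Time passes only in rows, so rows that do not move let the fingers close. It gives the time, the measured TCP pose, the force and the opening at its end, in the units of the state.
- r.get_obs(): the state, without advancing time (a new reading comes with each control period).
- r.grab_frame(name): name is "side" or "top" or "wrist"; returns a dict with "image" (400x640x3 uint8, red, green, blue), "camera_matrix" (3x3 intrinsics, pixels), "D" ([k1, k2, p1, p2, k3] as OpenCV has them; the pictures are not rectified), "cam_to_world" (4x4, takes a point from camera to world coordinates). Camera axes: x right, y down, z forward; pixel columns grow to the right and rows downward; lengths in m; the calibration is good to about 2 mm. A picture is of the moment at which its call begins. There is no depth.
- r.hand_in(): hands the job in, once; it reports no verdict.
Trained networks look in the newest picture that a camera, given by its name, has taken for a name from the list of things; names that differ only in an ending like _2 or _b are one class to them, and where a whole thing is asked for, a point or a joint stands for the part that bears it (a point fixed in the world has none). Each returns a list of dicts, best first, with "p" (0 to 1); they miss things now and then, are a little off and sometimes report something else, mostly with a low value. They report only what shows in the picture. A call takes as long as a camera call. They do not tell look-alikes from the thing itself.
- r.recognise(camera, target): "rect" ([left, top, right, bottom] in pixels, round what is visible of it).
The state is a dict: "clock": time; "joints": joint angles; "qvel": joint speeds; "tau": joint torques, N m; "tcp_pos": TCP position; "orientation": TCP orientation; "contact_force": force on the tool from outside, world axes, zero at the start; "moment": the same for the moment, N m; "grip_width": finger opening in m.
Only numpy, scipy, OpenCV 4.12 (cv2) and the standard library are available. Lean on these libraries where they do the work, as an engineer would, in place of code of your own. Each camera call takes 0.05 s, during which the arm holds its last target.

## Task

Pick up the titanium clevis fitting (the one with two lugs, not the single-lug one), stand it on the bed of the fastening fixture with its wide flange facing the sprung fence and centred on it, then slide it along the bed to press the flange flat against the fence with a steady 10 newtons or so (within 3 either way), so that a technician can bolt it up. Never drive the fence back to its end stop, and leave the other things on the bench where they are. Finish while still holding: keep the fitting gripped, standing on the bed and pressed against the fence; do not let go.

Things in the scene. Friction and masses are not known exactly. Their poses are not given: they have to be found in the camera images.
- clevis: Clevis fitting: loose, matte titanium, 0.3 kg, standing on the bench; origin at the centre of its underside, z up. Upright flange plate at x = 25 to 35 mm, 70 wide (y), 50 tall. From it two upright lugs run to a round nose at x = -37 mm, 44 tall, 36 mm over their outer faces (y = -18 to 18), 16 mm gap. Grip across the lugs from above at the origin's x, y, TCP about 27 mm over the underside.
- clevis_flange (a point): Centre of the outer face of the clevis fitting's flange: 35 mm along the fitting's +x from its origin and 25 mm above its underside. Axes as the fitting's.
- fixture: Fastening fixture, fixed: aluminium bed 220 (x) by 130 (y) by 12 mm, with a 68 mm tall block at x = 75 to 105 mm guiding the fence. Origin at the centre of its underside on the bench; +x points from the bed's open end to the fence. A dark index strip (x = 22 to 58, y = 53 to 61, top 26 mm over the bench) has two white lines, level with the fence's front face at 7 N and 13 N.
- bed (a point): Point on the bed's upper surface above the fixture's origin, 12 mm above the bench; axes as the fixture's.
- fence (a joint): How far the sprung fence has been pushed back, in m along the fixture's +x: 0 at rest, end stop at 0.034. The spring gives 600 N per metre from zero (no preload; friction about 0.15 N), so 7 N is 0.0117, 10 N is 0.0167, 13 N is 0.0217.
- fence_face (a point): Middle of the sprung fence's front face, 25 mm above the bed; moves with the fence, an upright steel plate 90 wide (y), 12 thick, 54 tall, 2 mm above the bed, with two bolt holes. At rest it lies 20 mm along +x from the bed point. Axes as the fixture's: +x is the way to push.
- eye: Bystander: a titanium fitting with the same 70 by 50 mm flange but one single lug, 14 mm thick. Origin at the centre of its underside.
- nut_a: Bystander: gold-coloured lock nut, 40 mm over corners, 22 mm tall, lying flat. Origin at the centre of its underside.
- nut_b: Bystander: the other gold-coloured lock nut, same size.
- pin: Bystander: titanium clevis pin, 12 mm diameter, 50 mm tall, standing on its 22 mm head. Origin at the centre of its underside.
- driver: Bystander: black-handled torque screwdriver lying on the bench, 200 mm long.
Mind the look-alikes: they are no part of the job. What is shaped like the clevis but orange, purple or yellow is not meant.

How it is judged:
On the way, in this order (a step that is already met when the one before it is completed fails the run):
1. the clevis fitting is lifted off the bench in the fingers (height (world z) of clevis above 0.03 m and contact force between the fingers and clevis above 1 N), for 0.1 s.
2. the clevis fitting stands on the fixture's bed (z of clevis in the frame of bed between -0.003 and 0.003 m and angle between clevis's own z axis and vertical below 0.06 rad and x of clevis in the frame of bed between -0.12 and 0.02 m and y of clevis in the frame of bed between -0.05 and 0.05 m), for 0.2 s.
At the end, for the whole second after the job is handed in: Through the last second the clevis fitting stands on the bed (within 3 mm and 0.06 rad of upright), flange to the fence and square to it (0.07 rad), centred on it within 8 mm, still, held in the fingers, and pressing on the fence with 7 to 13 N (z of clevis in the frame of bed between -0.003 and 0.003 m and angle between clevis's own z axis and vertical below 0.06 rad and y of clevis_flange in the frame of fence_face between -0.008 and 0.008 m and distance between clevis_flange and fence_face below 0.012 m and angle between the x axis of clevis and the x axis of fixture, either way round below 0.07 rad and contact force between clevis and fence between 7 and 13 N and contact force between the fingers and clevis above 2 N and linear speed of clevis below 0.01 m/s); the arm keeps its last pose, push and grip.
It fails at once if the fence is driven back to its end stop (value of joint fence above 0.0325 m).
It fails at once if a bystander is shifted by more than 20 mm (distance of any of eye, nut_a, nut_b, pin, driver from where it was at the start of the episode above 0.02 m).
It also fails if it takes over 35 s, if anything falls off the work surface, if the arm or the gripper's body presses on something with over 40 N, if the wrist force passes 120 N, or if a joint passes its speed limit or range.

## Working session

There is one attempt and no reset: what is moved stays moved. The work goes in short steps, Python scripts to look and compute and a tool call to move; the robot and the scene stay as the last step left them, time stands still between calls to the robot, and variables do not carry over. Pictures are saved under pics/ and viewed, and the job is handed in when it is done.

Besides the shell and the picture viewer there is one more tool, called after "Call:" as name(argument=value, ...), one argument or row to a line, values as JSON. send_rows: Moves the arm, as the interface text tells. Its arguments: {"type":"object","properties":{"plan":{"type":"array","items":{"type":"array","items":{"type":"number"}}},"force":{"type":"number"}},"required":["plan"]}

```bash
ls; mkdir -p pics; cat > h.py <<'E'
import numpy as np, cv2, pickle
from bench import r
def snap(cam,name):
    f=r.grab_frame(cam); cv2.imwrite(f'pics/{name}.png',f['image'][:,:,::-1]); pickle.dump(f,open(f'pics/{name}.pkl','wb')); return f
def ray(f,uv):
    K=np.array(f['camera_matrix'],float);D=np.array(f['D'],float);T=np.array(f['cam_to_world'],float)
    n=cv2.undistortPoints(np.array(uv,float).reshape(-1,1,2),K,D).reshape(-1,2)
    d=np.c_[n,np.ones(len(n))]@T[:3,:3].T
    return T[:3,3],d
def onz(f,uv,z):
    o,d=ray(f,uv); s=(z-o[2])/d[:,2]; return o+d*s[:,None]
def proj(f,P):
    K=np.array(f['camera_matrix'],float);D=np.array(f['D'],float);T=np.linalg.inv(np.array(f['cam_to_world'],float))
    rv,_=cv2.Rodrigues(T[:3,:3]); return cv2.projectPoints(np.array(P,float).reshape(-1,3),rv,T[:3,3],K,D)[0].reshape(-1,2)
E
python3 - <<'E'
from h import *
np.set_printoptions(precision=4,suppress=True)
o=r.get_obs(); print({k:np.round(v,4) for k,v in o.items()})
print(cv2.Rodrigues(np.array(o['orientation'],float))[0])
for c in ['top','side','wrist']:
    f=snap(c,c+'0'); print(c,f['cam_to_world'])
    for t in ['clevis','fixture','eye','fence','nut_a','pin','driver']:
        print(t,[(np.round(d['rect']).tolist(),round(d['p'],2)) for d in r.recognise(c,t)[:3]])
E
```

```text
pics
{'clock': np.float64(0.0), 'joints': array([-1.2981,  0.4778,  0.0223,  1.5564, -0.0115,  1.1093, -0.0831]), 'qvel': array([ 0.    ,  0.0007, -0.0012,  0.0006, -0.0018, -0.0003,  0.0011]), 'tau': array([  0.0002, -59.644 ,   1.608 , -28.1205,   0.0125,   0.0091,
         0.    ]), 'tcp_pos': array([0.2507, 0.6261, 0.249 ]), 'orientation': array([-1.3667, -0.9233,  0.9257]), 'contact_force': array([ 0.5187, -0.4708, -0.9453]), 'moment': array([-0.0394, -0.0212,  0.0508]), 'grip_width': np.float64(0.0856)}
[[ 0.3716 -0.0006 -0.9284]
 [ 0.9284 -0.0017  0.3716]
 [-0.0018 -1.     -0.0001]]
top [[-0.0015 -0.9871  0.16    0.4499]
 [-1.      0.0027  0.0071  0.0616]
 [-0.0074 -0.16   -0.9871  0.8364]
 [ 0.      0.      0.      1.    ]]
clevis [([303.0, 154.0, 341.0, 195.0], 0.76), ([246.0, 180.0, 288.0, 217.0], 0.61), ([185.0, 154.0, 224.0, 193.0], 0.58)]
fixture [([365.0, 177.0, 490.0, 265.0], 0.65)]
eye [([242.0, 263.0, 284.0, 297.0], 0.72)]
fence [([424.0, 187.0, 483.0, 238.0], 0.95)]
nut_a [([391.0, 293.0, 413.0, 308.0], 0.84), ([321.0, 121.0, 335.0, 139.0], 0.57)]
pin [([322.0, 293.
[... 231 characters left out ...]
.      0.      1.    ]]
clevis [([337.0, 202.0, 371.0, 231.0], 0.88), ([312.0, 176.0, 341.0, 208.0], 0.85), ([271.0, 162.0, 301.0, 192.0], 0.64)]
fixture [([272.0, 248.0, 378.0, 340.0], 0.77)]
eye [([244.0, 188.0, 275.0, 209.0], 0.76)]
fence [([305.0, 263.0, 368.0, 324.0], 0.71)]
nut_a [([221.0, 265.0, 246.0, 284.0], 0.81), ([389.0, 213.0, 407.0, 234.0], 0.61), ([310.0, 177.0, 339.0, 211.0], 0.45)]
pin []
driver [([438.0, 244.0, 459.0, 308.0], 0.81)]
wrist [[ 0.371   0.8873  0.2741  0.1804]
 [ 0.9286 -0.3545 -0.1093  0.654 ]
 [ 0.0002  0.2951 -0.9555  0.3746]
 [ 0.      0.      0.      1.    ]]
clevis [([133.0, 381.0, 151.0, 400.0], 0.56)]
fixture []
eye []
fence []
nut_a []
pin []
driver []
```

View pics/top0.png

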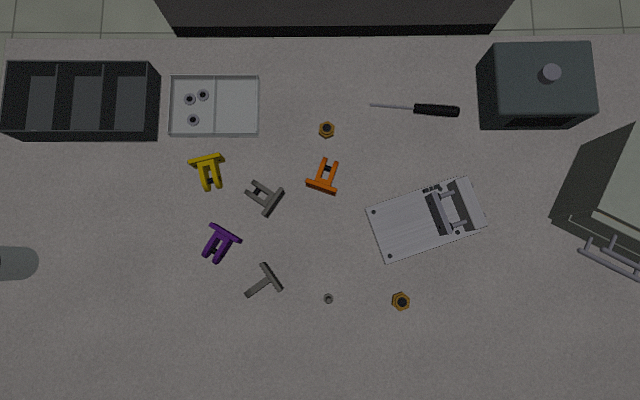

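View pics/side0.png

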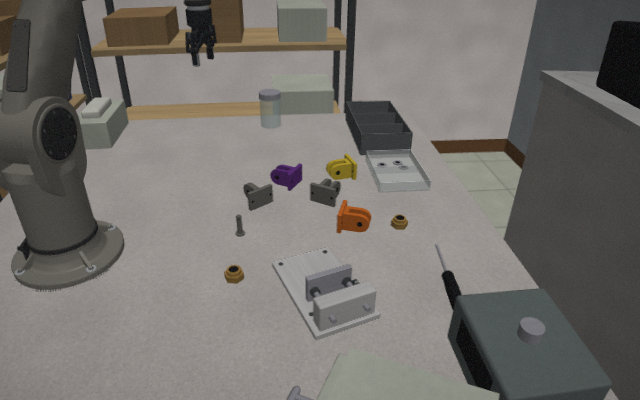

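```bash
python3 - <<'E'
import cv2
a=cv2.imread('pics/top0.png')[140:280,170:500]
cv2.imwrite('pics/topz.png',cv2.resize(a,(792,336),interpolation=cv2.INTER_CUBIC))
a=cv2.imread('pics/side0.png')[150:350,230:420]
cv2.imwrite('pics/sidez.png',cv2.resize(a,None,fx=3,fy=3,interpolation=cv2.INTER_CUBIC))
E
```

```text
(no output)
```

View pics/topz.png

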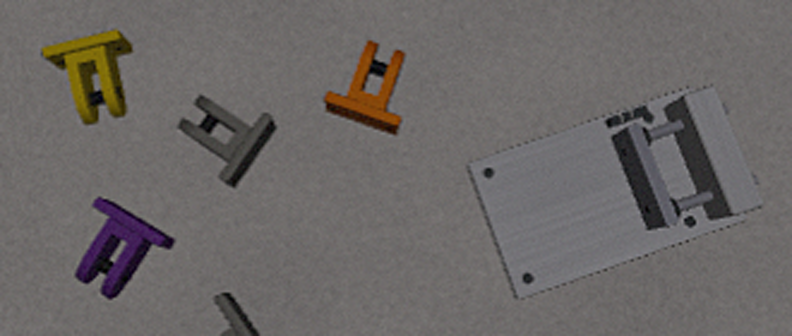

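View pics/sidez.png

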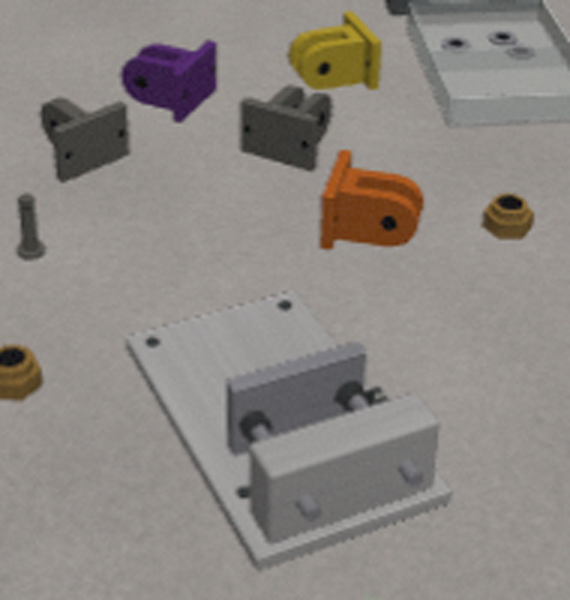

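The grey two-lug clevis is at about (265,197) in the top view and (325,191) in the side view. The single-lug eye is at top (263,281), and the fixture at top (427,221). Next I'll pick corners on enlarged crops.

```bash
python3 - <<'E'
import cv2,numpy as np
def z(n,x0,y0,x1,y1,s,out):
    a=cv2.imread(f'pics/{n}.png')[y0:y1,x0:x1]
    a=cv2.resize(a,None,fx=s,fy=s,interpolation=cv2.INTER_NEAREST)
    a=cv2.convertScaleAbs(a,alpha=1.6)
    for u in range(x0,x1,10): cv2.putText(a,str(u),((u-x0)*s,10),0,.35,(0,255,255),1); cv2.line(a,((u-x0)*s,12),((u-x0)*s,18),(0,255,255))
    for v in range(y0,y1,10): cv2.putText(a,str(v),(0,(v-y0)*s+4),0,.35,(0,255,255),1); cv2.line(a,(22,(v-y0)*s),(28,(v-y0)*s),(0,255,255))
    cv2.imwrite(f'pics/{out}.png',a)
z('top0',235,170,300,225,10,'c_top')
z('top0',355,165,500,275,5,'f_top')
z('side0',262,240,392,350,5,'f_side')
E
```

```text
(no output)
```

View pics/c_top.png

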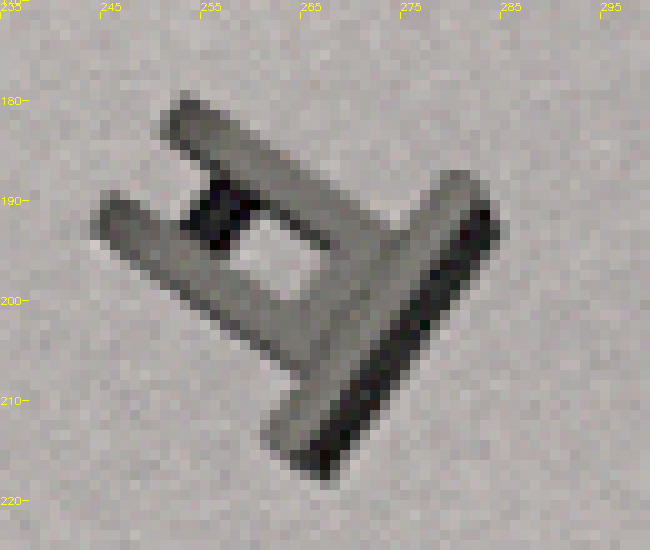

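View pics/f_top.png

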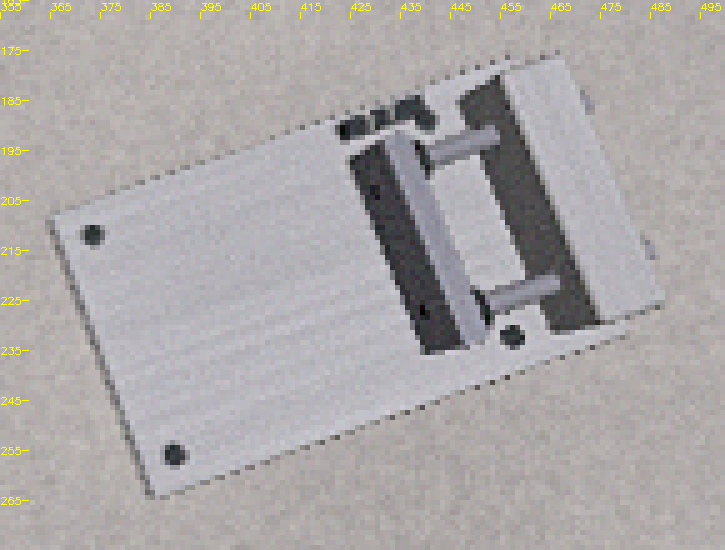

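View pics/f_side.png

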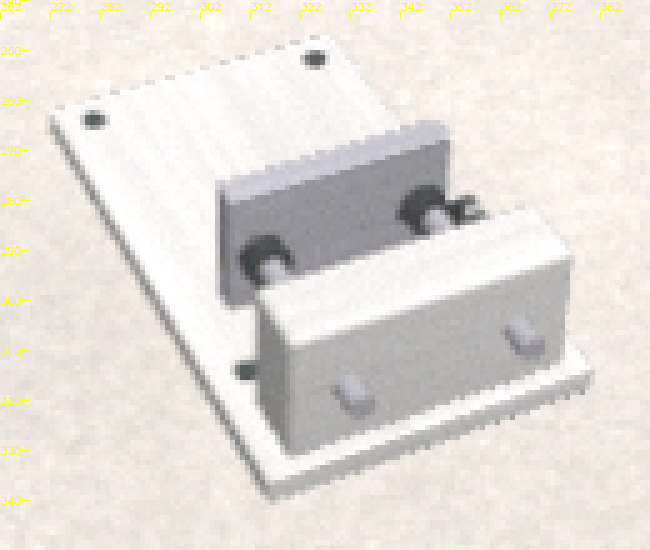

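```bash
cat > fit.py <<'E'
from h import *
from scipy.optimize import least_squares
np.set_printoptions(precision=4,suppress=True)
ft=pickle.load(open('pics/top0.pkl','rb'));fs=pickle.load(open('pics/side0.pkl','rb'))
def W(p,M):
    M=np.array(M,float)/1000; c,s=np.cos(p[2]),np.sin(p[2])
    return np.c_[p[0]+c*M[:,0]-s*M[:,1],p[1]+s*M[:,0]+c*M[:,1],M[:,2]]
def fit(obs,p0):
    def res(p): return np.concatenate([(proj(f,W(p,M))-np.array(uv)).ravel() for f,M,uv in obs])
    s=least_squares(res,p0,loss='soft_l1'); print(s.x,np.degrees(s.x[2]),'\n',res(s.x).reshape(-1,2)); return s.x
if __name__=='__main__':
    Mt=[(-110,65,12),(-110,-65,12),(20,45,68),(20,-45,68),(20,45,14),(20,-45,14)]
    ut=[(365,208.6),(385.4,264.4),(432.4,193.6),(448,234.4),(425,196.6),(439.8,235.8)]
    Ms=[(-110,-65,12),(-110,65,12),(110,65,12),(110,-65,12)]
    us=[(272,262.6),(327,247.4),(381,314.4),(316,337.6)]
    p0=[.4,-.1,-1.2]
    for o in ([(ft,Mt,ut)],[(fs,Ms,us)],[(ft,Mt,ut),(fs,Ms,us)]): fit(o,p0)
    # clevis
    # top: flange top corners outer/inner, bottom outer corners, nose top ends
    Mc=[(35,35,50),(25,35,50),(25,-35,50),(35,-35,50),(35,-35,0),(35,35,0)]
    uc=[(283,190),(279,187),(261,213),(265,216.5),(268,217.8),(285,193.5)]
    fit([(ft,Mc,uc)],[.5,.2,-.6])
E
python3 fit.py
```

```text
[ 0.5365 -0.1624 -1.2492] -71.57465781497287 
 [[ 0.1479 -1.2549]
 [ 0.3959  0.3517]
 [-0.5794 -0.8895]
 [ 0.2812  0.2595]
 [-0.3823  0.4349]
 [ 0.0721  0.5139]]
[ 0.538  -0.1646 -1.2372] -70.88525575255139 
 [[-1.059   0.1815]
 [ 0.7955 -0.4297]
 [ 0.3911 -0.1264]
 [-0.2377  0.1046]]
[ 0.5372 -0.1631 -1.2397] -71.02895669195084 
 [[ 0.3725 -1.076 ]
 [ 1.1753  0.351 ]
 [-0.4695 -1.2946]
 [ 0.7905 -0.2983]
 [-0.2784  0.0552]
 [ 0.5495 -0.0077]
 [-1.328  -0.324 ]
 [ 0.5264 -0.8057]
 [-0.263  -0.5685]
 [-0.939  -0.5285]]
[ 0.5876  0.1865 -2.1521] -123.30766929154005 
 [[ 0.3512 -1.0906]
 [ 0.4135 -0.6451]
 [-0.4677  1.0275]
 [-0.5047  0.1433]
 [-0.2513  1.3928]
 [ 0.4737 -0.4578]]
```

Call:
send_rows(
  plan=[
    [-2.8,0,-4.8,0,1],
    [-2.8,0,-4.8,0,1],
    [-2.8,0,-4.8,0,1],
    [-2.8,0,-4.8,0,1],
    [-2.8,0,-4.8,0,1],
    [-2.8,0,-4.8,0,1],
    [-2.8,0,-4.8,0,1],
    [-2.8,0,-4.8,0,1],
    [-2.8,0,-4.8,0,1],
    [-2.8,0,-4.8,0,1],
  ],
)

```text
clock: 2.45
tcp_pos: [0.5934, 0.1869, 0.2502]
orientation: [-1.365, -0.925, 0.924]
contact_force: [0.5, 0.0, -0.1]
grip_width: 0.0854
```

Call:
send_rows(
  plan=[
    [0,0,0,10.2,0.7],
    [0,0,0,10.2,0.7],
    [0,0,0,10.2,0.7],
    [0,0,0,10.2,0.7],
    [0,0,0,10.2,0.7],
    [0,0,0,10.2,0.7],
    [0,0,0,10.2,0.7],
    [0,0,0,10.2,0.7],
    [0,0,0,10,0.7],
    [0,0,0,10,0.7],
    [0,3,0,0,0.7],
  ],
)

```text
clock: 3.82
tcp_pos: [0.5941, 0.189, 0.2218]
orientation: [-1.519, 0.455, -0.461]
contact_force: [0.5, 0.4, -1.1]
grip_width: 0.0599
```

```bash
cat > look.py <<'E'
from h import *
import sys
np.set_printoptions(precision=4,suppress=True)
n=sys.argv[1]
def st():
    o=r.get_obs(); R=cv2.Rodrigues(np.array(o['orientation'],float))[0]
    print('t',o['clock'],'tcp',np.array(o['tcp_pos']),'xyaw',np.degrees(np.arctan2(R[1,0],R[0,0])),'ydown',R[:,1],'F',np.array(o['contact_force']),'w',o['grip_width'],'q',np.array(o['joints']))
st()
for c in sys.argv[2:]: snap(c,c+n)
E
python3 look.py 1 wrist
```

```text
t 3.825 tcp [0.5941 0.189  0.2218] xyaw -33.50433559343841 ydown [ 0.0047  0.002  -1.    ] F [ 0.4673  0.3772 -1.1093] w 0.059861423815715346 q [-0.828   0.4638  0.5723  1.7472 -0.2906  1.0105 -0.7337]
```

View pics/wrist1.png

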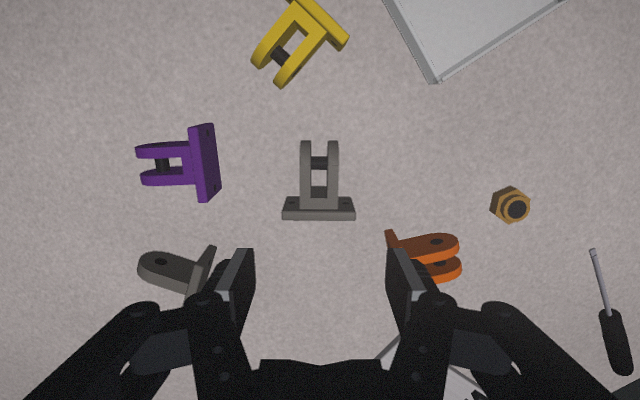

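```bash
cat > zoom.py <<'E'
import cv2,sys
n,x0,y0,x1,y1,s,out=sys.argv[1:]; x0,y0,x1,y1,s=map(int,(x0,y0,x1,y1,s))
a=cv2.imread(f'pics/{n}.png')[y0:y1,x0:x1]
a=cv2.resize(a,None,fx=s,fy=s,interpolation=cv2.INTER_NEAREST); a=cv2.convertScaleAbs(a,alpha=1.4)
for u in range(x0-x0%10+10,x1,10): cv2.putText(a,str(u),((u-x0)*s,10),0,.35,(0,0,255),1); cv2.line(a,((u-x0)*s,12),((u-x0)*s,18),(0,0,255))
for v in range(y0-y0%10+10,y1,10): cv2.putText(a,str(v),(0,(v-y0)*s+4),0,.35,(0,0,255),1); cv2.line(a,(22,(v-y0)*s),(28,(v-y0)*s),(0,0,255))
cv2.imwrite(f'pics/{out}.png',a)
E
python3 zoom.py wrist1 270 130 370 230 6 w1z
python3 - <<'E'
from h import *
from fit import W
f=pickle.load(open('pics/wrist1.pkl','rb'))
print(proj(f,W([.5876,.1865,-2.1521],[(35,35,50),(35,-35,50),(25,35,50),(25,-35,50),(35,35,0),(35,-35,0),(25,35,0),(25,-35,0),(-37,18,22)])))
E
```

```text
[[352.5656 221.2991]
 [278.1164 221.5267]
 [352.8445 211.264 ]
 [277.6909 211.4952]
 [348.2338 204.5675]
 [283.5063 204.7679]
 [348.4368 195.7164]
 [283.1857 195.9193]
 [333.9616 140.4668]]
```

View pics/w1z.png

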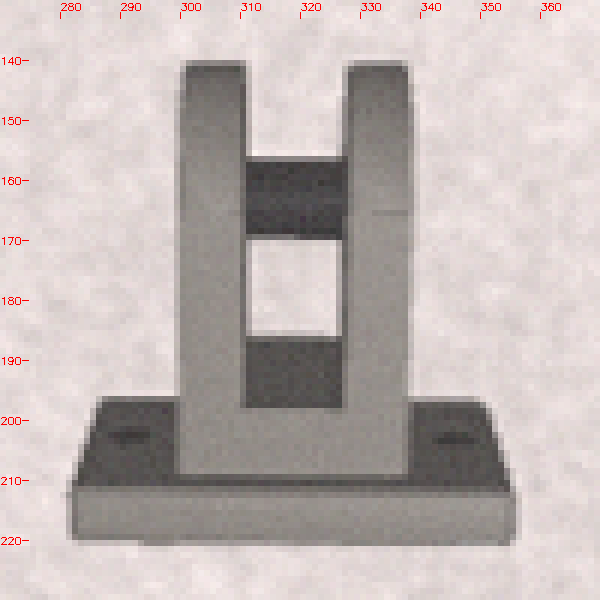

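```bash
python3 - <<'E'
from fit import *
f=pickle.load(open('pics/wrist1.pkl','rb'))
M=[(35,35,50),(35,-35,50),(25,35,50),(25,-35,50),(25,35,0),(25,-35,0)]
u=[(355.7,220.5),(281.7,220.5),(355.7,211.5),(281.7,211.5),(351.2,196.3),(286.7,196.3)]
p=fit([(f,M,u)],[.5876,.1865,-2.1521])
o=r.get_obs();R=cv2.Rodrigues(np.array(o['orientation'],float))[0]
d=R.T@(np.r_[p[:2],0.027]-o['tcp_pos']); print('shift cm',d*100,'yaw err spin',np.degrees(np.arctan2(R[1,0],R[0,0]))-(np.degrees(p[2])+90))
E
```

```text
[ 0.5904  0.1847 -2.1556] -123.50802799992228 
 [[ 0.2804  0.8548]
 [-0.174   0.8429]
 [ 0.6293 -0.1782]
 [-0.5296 -0.1933]
 [ 0.2636 -0.531 ]
 [-0.4914 -0.5482]]
shift cm [ 0.1925 18.9426 -0.2784] yaw err spin 0.10984704742913465
```

Call:
send_rows(
  plan=[
    [0.2,4,-0.3,0,0.7],
    [0,4,0,0,0.7],
    [0,4,0,0,0.7],
    [0,3,0,0,0.7],
    [0,0,0,0,0.7],
  ],
)

```text
clock: 4.5
tcp_pos: [0.5908, 0.1844, 0.0682]
orientation: [-1.525, 0.46, -0.454]
contact_force: [-0.3, 0.4, 0.4]
grip_width: 0.0597
```

```bash
python3 look.py 2 wrist; python3 - <<'E'
from h import *
o=r.get_obs();R=cv2.Rodrigues(np.array(o['orientation'],float))[0]
print(R.T@(np.r_[.5904,.1847,0.027]-o['tcp_pos'])*100)
E
```

```text
t 4.5 tcp [0.5908 0.1844 0.0682] xyaw -33.39865480862727 ydown [-0.0044 -0.0016 -1.    ] F [-0.3328  0.3647  0.3675] w 0.05974542995380044 q [-0.74    0.6532  0.4652  1.8476 -0.4148  0.743  -0.6286]
[-0.14798201  4.290797   -0.08453064]
```

View pics/wrist2.png

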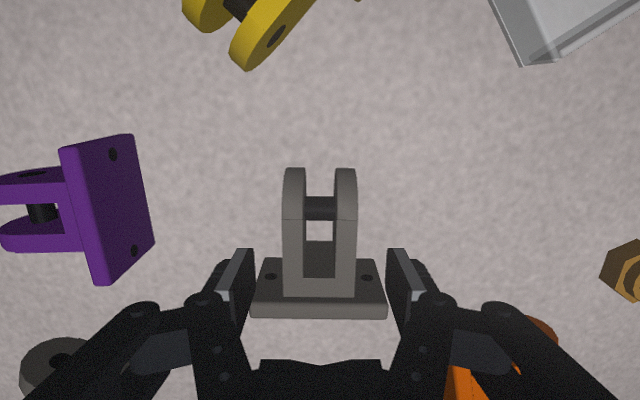

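The lugs (columns 283–357) sit centred between the pads (254–387). I'll go down and grip.

Call:
send_rows(
  plan=[
    [0,2,-0.1,0,0.7],
    [0,2.1,0,0,0.7],
    [0,0,0,0,0.7],
    [0,0,0,0,0],
    [0,0,0,0,0],
    [0,0,0,0,0],
    [0,0,0,0,0],
    [0,0,0,0,0],
  ],
  force=60,
)

```text
clock: 5.55
tcp_pos: [0.5924, 0.184, 0.0296]
orientation: [-1.521, 0.456, -0.458]
contact_force: [1.1, 0.7, 5.3]
grip_width: 0.0352
```

```bash
python3 look.py 3 wrist
```

```text
t 5.55 tcp [0.5924 0.184  0.0296] xyaw -33.4220093718408 ydown [ 0.0009  0.0005 -1.    ] F [1.0681 0.6744 5.3239] w 0.035190458963272504 q [-0.7126  0.7075  0.4293  1.8577 -0.4496  0.6722 -0.6004]
```

View pics/wrist3.png

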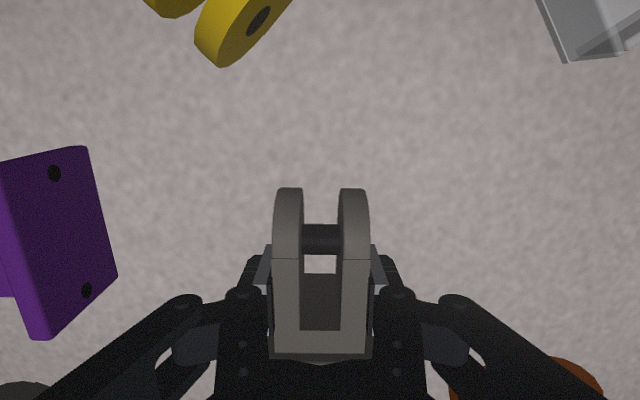

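Call:
send_rows(
  plan=[
    [0,-1.5,0,0,0],
    [0,-3,0,0,0],
    [0,-3,0,0,0],
    [0,-3,0,0,0],
    [0,-2.5,0,0,0],
    [0,0,0,0,0],
  ],
)

```text
clock: 6.35
tcp_pos: [0.5928, 0.184, 0.1609]
orientation: [-1.52, 0.455, -0.459]
contact_force: [0.6, 0.3, -3.5]
grip_width: 0.0349
```

```bash
python3 look.py 4 wrist side; python3 zoom.py wrist4 220 150 420 400 3 w4z;python3 zoom.py side4 260 100 380 220 5 s4z
```

```text
t 6.35 tcp [0.5928 0.184  0.1609] xyaw -33.4272043589041 ydown [ 0.0031  0.0015 -1.    ] F [ 0.5935  0.3214 -3.5139] w 0.03493063276099889 q [-0.7962  0.531   0.5411  1.8026 -0.3406  0.8981 -0.6851]
```

View pics/w4z.png

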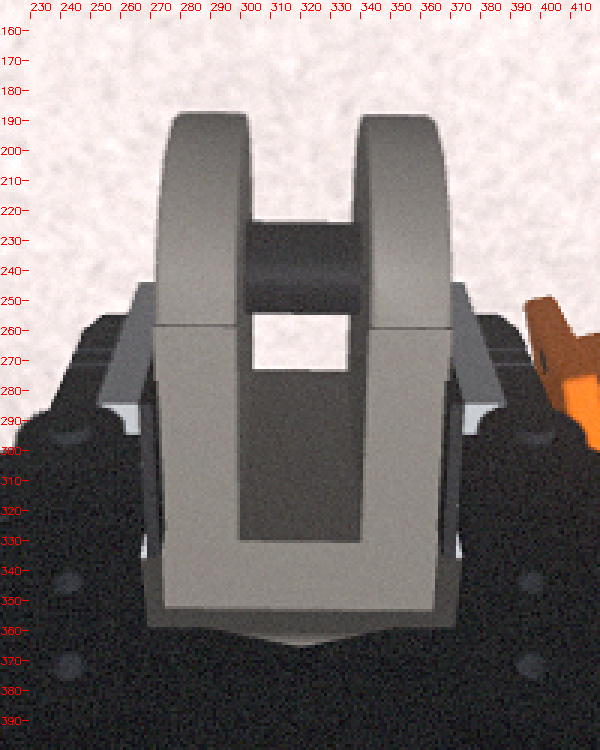

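View pics/s4z.png

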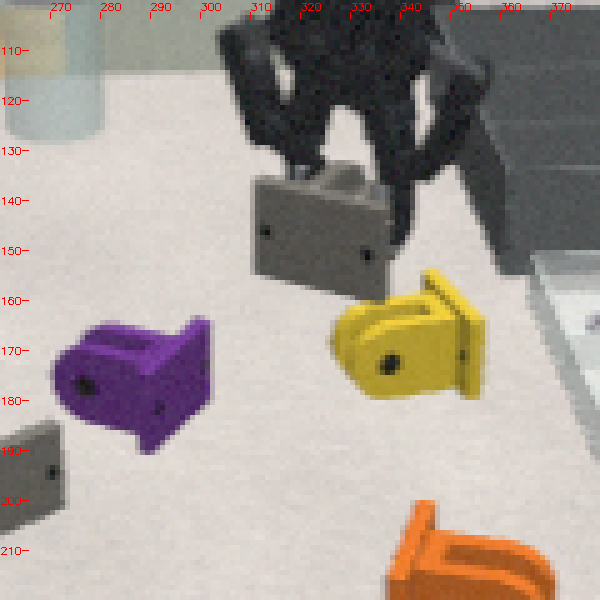

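```bash
python3 - <<'E'
from h import *
from scipy.optimize import least_squares
np.set_printoptions(precision=4,suppress=True)
f=pickle.load(open('pics/wrist4.pkl','rb'))
M=np.array([(25,-18,44),(25,18,44),(-15,-18,44),(-15,18,44)])/1000.
u=np.array([(275,352.3),(364.9,353.6),(271.2,258.2),(371,259.4)])
o=r.get_obs()
def W(p):
    a=p[4] if len(p)>4 else 0
    Rz=cv2.Rodrigues(np.array([0,0,p[2]]))[0]@cv2.Rodrigues(np.array([0,a,0.]))[0]
    return M@Rz.T+np.r_[p[:2],p[3]]
for n in (4,5):
    s=least_squares(lambda p:(proj(f,W(p))-u).ravel(),[.593,.184,-2.155,.13,0][:n])
    p=s.x; R=cv2.Rodrigues(np.array(o['orientation'],float))[0]
    print(p,np.degrees(p[2]),s.fun,'rel tool cm',R.T@(np.r_[p[:2],p[3]]-o['tcp_pos'])*100)
E
```

```text
[ 0.595   0.1866 -2.1656  0.1348] -124.07883172402907 [-1.2364 -1.0916  1.0191 -1.5303 -1.0948  1.2314  1.2913  1.1093] rel tool cm [0.1744 2.3459 0.4415]
[ 0.5926  0.183  -2.1659  0.1325 -0.0666] -124.09818025367885 [-0.8134  0.076   0.6044 -0.3475  0.4596  0.1876 -0.2696  0.0642] rel tool cm [0.1721 2.5854 0.0114]
```

The clevis is gripped and clear of the bench, with the underside about 26 mm below the TCP. Next I carry it over the open half of the bed and turn it to the fixture.

Call:
send_rows(
  plan=[
    [0.8,0,-2.4,0,0],
    [1.6,0,-4.7,0,0],
    [1.6,0,-4.7,0,0],
    [1.6,0,-4.7,0,0],
    [1.6,0,-4.7,0,0],
    [1.6,0,-4.7,0,0],
    [0.9,0,-2.4,0,0],
    [0,0,0,0,0],
  ],
)

```text
clock: 7.45
tcp_pos: [0.5146, -0.1093, 0.1582]
orientation: [-1.523, 0.463, -0.46]
contact_force: [-0.5, 1.0, -2.4]
grip_width: 0.0354
```

Call:
send_rows(
  plan=[
    [0,0,0,-5,0],
    [0,0,0,-10,0],
    [0,0,0,-10,0],
    [0,0,0,-10,0],
    [0,0,0,-10,0],
    [0,0,0,-7.2,0],
    [0,0,0,0,0],
  ],
)

```text
clock: 8.32
tcp_pos: [0.5163, -0.1052, 0.1583]
orientation: [-1.555, -0.256, 0.258]
contact_force: [0.7, -0.8, -2.8]
grip_width: 0.0355
```

```bash
python3 look.py 5 wrist side top; python3 zoom.py side5 250 190 390 350 4 s5z; python3 zoom.py top5 350 160 500 280 5 t5z
```

```text
t 8.325 tcp [ 0.5163 -0.1052  0.1583] xyaw 18.750606033449138 ydown [-0.0015  0.0006 -1.    ] F [ 0.7017 -0.7989 -2.7553] w 0.035496623327259745 q [-0.2182  0.3636  0.3708  2.014  -0.1817  0.7966  0.5856]
```

View pics/wrist5.png

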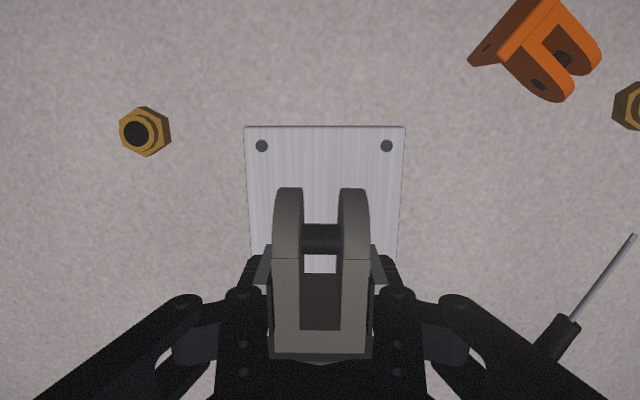

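View pics/s5z.png

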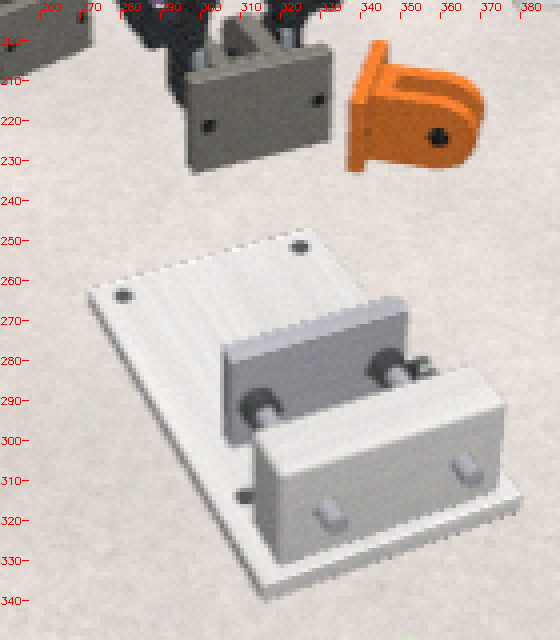

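View pics/t5z.png

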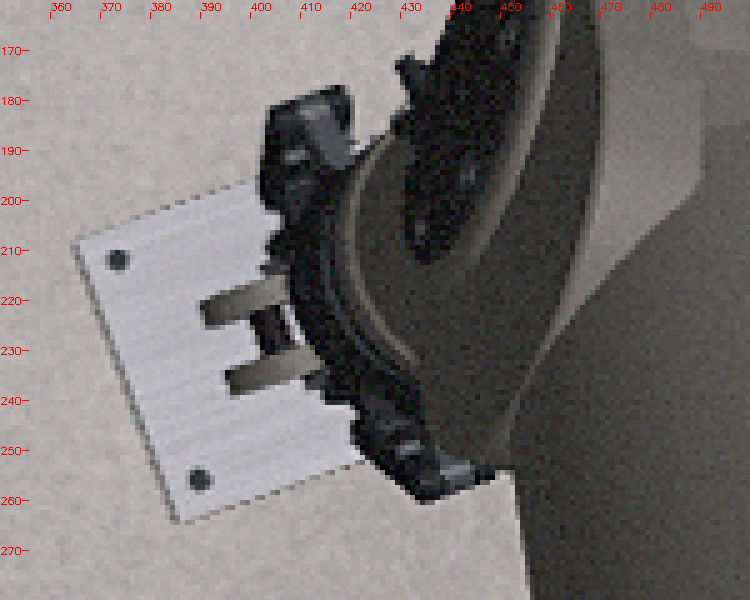

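```bash
python3 zoom.py wrist5 235 115 415 265 4 w5z
```

```text
(no output)
```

View pics/w5z.png

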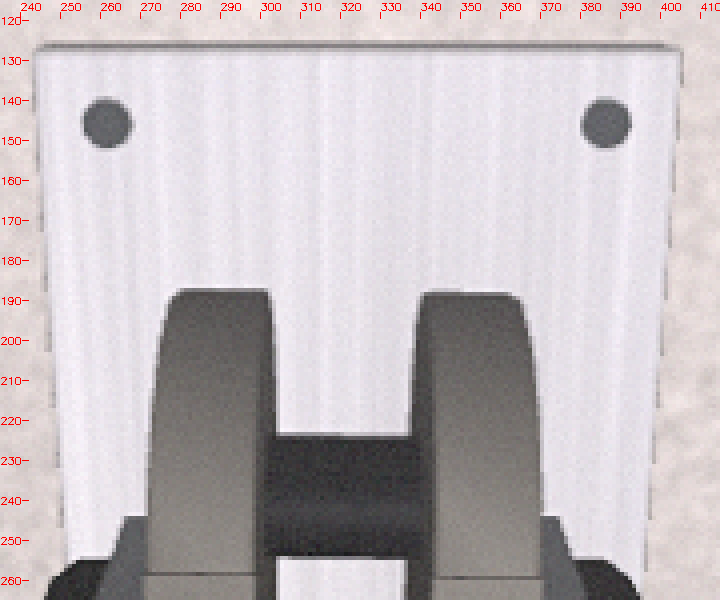

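```bash
python3 - <<'E'
from h import *
from scipy.optimize import least_squares
np.set_printoptions(precision=4,suppress=True)
f=pickle.load(open('pics/wrist5.pkl','rb'))
o=r.get_obs();R=cv2.Rodrigues(np.array(o['orientation'],float))[0]
def res(p):
    M=np.array([(-110,65,12),(-110,-65,12),(p[3],65,12),(p[4],-65,12)])/1000
    Rz=cv2.Rodrigues(np.array([0,0,p[2]]))[0]
    u=np.array([(405.5,127.3),(243.75,127.3),(398,228.75),(250,225)])
    return (proj(f,M@Rz.T+np.r_[p[:2],0])-u).ravel()
s=least_squares(res,[.537,-.163,-1.24,-40,-40],x_scale=[.01,.01,.01,10,10]);p=s.x
print(p,np.degrees(p[2]),s.fun)
d=R.T@(np.r_[p[:2],0.012]-o['tcp_pos'])*100; print('fixture origin rel tool cm',d)
E
```

```text
[  0.5386  -0.1622  -1.2431 -23.3739 -26.7402] -71.22597801554433 [ 1.0487  0.1412 -1.1163  0.0002  1.1254  0.0866 -1.0487  0.0711]
fixture origin rel tool cm [ 0.278  14.6588 -6.0791]
```

Wrist fit: fixture yaw −71.2°, centre about 1 mm to the side and 61 mm ahead. That matches the top and side fits. I lower the clevis with that correction.

Call:
send_rows(
  plan=[
    [0.1,2,0,-0.5,0],
    [0,3,0,0,0],
    [0,3,0,0,0],
    [0,2,0,0,0],
    [0,1,0,0,0],
    [0,0,0,0,0],
    [0,0,0,0,0],
  ],
)

```text
clock: 9.35
tcp_pos: [0.5186, -0.1055, 0.0497]
orientation: [-1.555, -0.265, 0.263]
contact_force: [0.3, -0.1, -3.0]
grip_width: 0.0352
```

```bash
python3 look.py 6 side wrist;  python3 zoom.py side6 250 190 390 350 4 s6z; python3 zoom.py wrist6 200 130 440 330 3 w6z
```

```text
t 9.35 tcp [ 0.5186 -0.1055  0.0497] xyaw 19.260771515635916 ydown [ 0.0014 -0.0001 -1.    ] F [ 0.3294 -0.1273 -3.0438] w 0.03522708969896335 q [-0.1471  0.5422  0.2913  2.0656 -0.2787  0.5689  0.6768]
```

View pics/s6z.png

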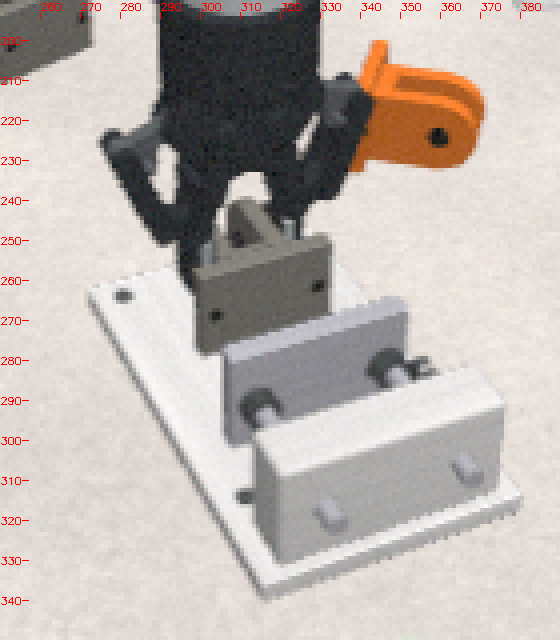

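View pics/w6z.png

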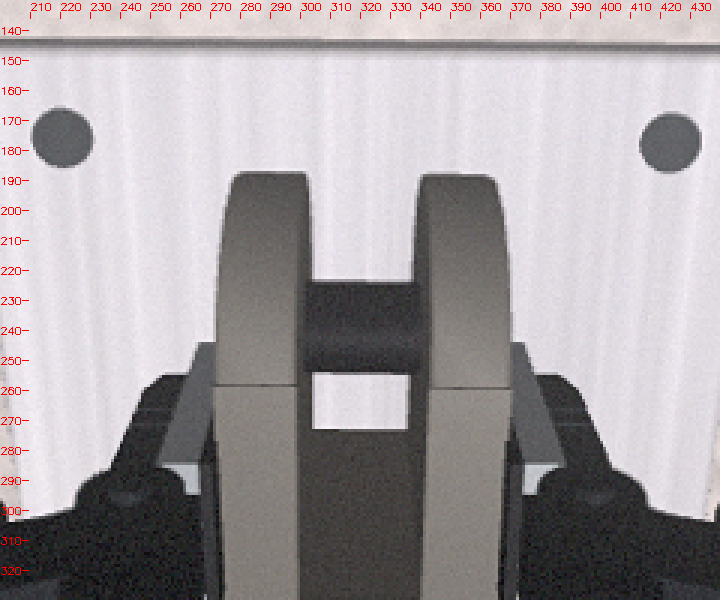

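Call:
send_rows(
  plan=[
    [0,0.5,0,0,0],
    [0,0.3,0,0,0],
    [0,0,0,0,0],
    [0,0,0,0,0],
  ],
)

```text
clock: 9.95
tcp_pos: [0.518, -0.1054, 0.0415]
orientation: [-1.554, -0.264, 0.264]
contact_force: [-1.6, 1.5, 5.2]
grip_width: 0.0352
```

Call:
send_rows(
  plan=[
    [0,0.2,0,0,0],
    [0,0,0,0,0],
    [0,0,0,0,0],
  ],
)

```text
clock: 10.32
tcp_pos: [0.518, -0.1054, 0.0414]
orientation: [-1.553, -0.264, 0.263]
contact_force: [-9.7, 2.9, 31.2]
grip_width: 0.0351
```

Call:
send_rows(
  plan=[
    [0,0.1,0,0,0],
    [0,0,0,0,0],
    [0,0,0,0,0],
  ],
)

```text
clock: 10.7
tcp_pos: [0.518, -0.1054, 0.0414]
orientation: [-1.553, -0.264, 0.263]
contact_force: [-12.5, 4.9, 43.8]
grip_width: 0.0354
```

Call:
send_rows(
  plan=[
    [0,-0.28,0,0,0],
    [0,0,0,0,0],
    [0,0,0,0,0],
  ],
)

```text
clock: 11.08
tcp_pos: [0.5184, -0.1055, 0.0415]
orientation: [-1.554, -0.265, 0.263]
contact_force: [-4.0, 0.8, 12.6]
grip_width: 0.0352
```

```bash
python3 look.py 7 side wrist;  python3 zoom.py side7 250 190 390 350 4 s7z
```

```text
t 11.075 tcp [ 0.5184 -0.1055  0.0415] xyaw 19.274337880455423 ydown [ 0.0007  0.0003 -1.    ] F [-4.0042  0.8214 12.6286] w 0.035193400043283675 q [-0.1404  0.5566  0.2832  2.0675 -0.2856  0.5532  0.683 ]
```

View pics/s7z.png

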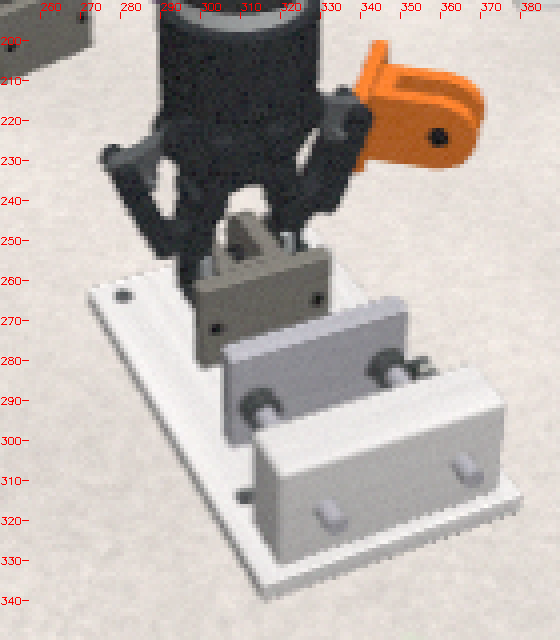

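View pics/wrist7.png

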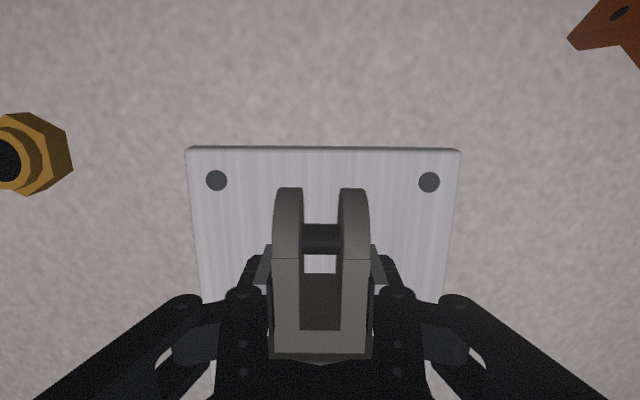

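Standing on the bed and seated: the touch height matches the pick height, so it isn't tilted. I ease the down-force a little and slide most of the gap.

Call:
send_rows(
  plan=[
    [0,-0.07,0,0,0],
    [0,0,-0.3,0,0],
    [0,0,-0.5,0,0],
    [0,0,-0.5,0,0],
    [0,0,-0.5,0,0],
    [0,0,-0.5,0,0],
    [0,0,-0.5,0,0],
    [0,0,-0.5,0,0],
    [0,0,-0.3,0,0],
    [0,0,0,0,0],
    [0,0,0,0,0],
  ],
)

```text
clock: 12.55
tcp_pos: [0.5303, -0.1391, 0.0415]
orientation: [-1.555, -0.265, 0.264]
contact_force: [1.0, 1.6, 3.6]
grip_width: 0.0353
```

```bash
python3 look.py 8 side;  python3 zoom.py side8 250 190 390 350 4 s8z
```

```text
t 12.55 tcp [ 0.5303 -0.1391  0.0415] xyaw 19.300851071583736 ydown [ 0.0006  0.0002 -1.    ] F [0.9536 1.6383 3.6026] w 0.035334037306786546 q [-0.0763  0.5779  0.2818  2.0224 -0.2826  0.5773  0.737 ]
```

View pics/s8z.png

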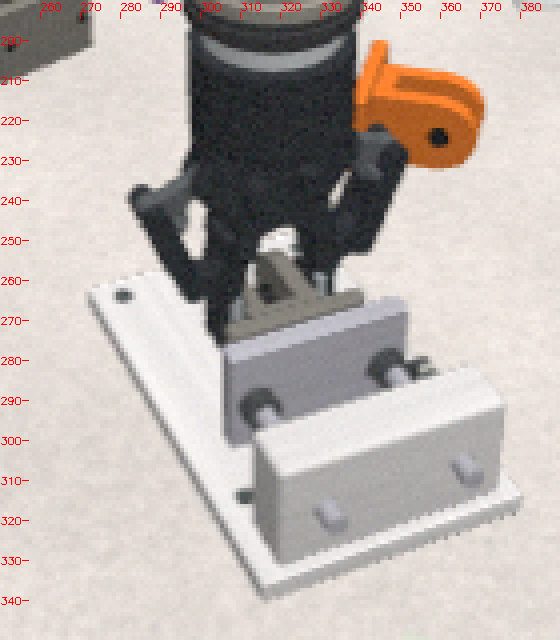

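Call:
send_rows(
  plan=[
    [0,0,-0.3,0,0],
    [0,0,-0.3,0,0],
    [0,0,0,0,0],
    [0,0,0,0,0],
  ],
)

```text
clock: 13.1
tcp_pos: [0.5318, -0.1447, 0.0416]
orientation: [-1.554, -0.264, 0.264]
contact_force: [0.1, 2.8, 6.2]
grip_width: 0.0353
```

Call:
send_rows(
  plan=[
    [0,0,-0.2,0,0],
    [0,0,-0.2,0,0],
    [0,0,0,0,0],
    [0,0,0,0,0],
  ],
)

```text
clock: 13.6
tcp_pos: [0.533, -0.1482, 0.0415]
orientation: [-1.554, -0.264, 0.265]
contact_force: [-0.6, 3.4, 5.5]
grip_width: 0.0353
```

Call:
send_rows(
  plan=[
    [0,0,-0.2,0,0],
    [0,0,-0.2,0,0],
    [0,0,0,0,0],
    [0,0,0,0,0],
  ],
)

```text
clock: 14.1
tcp_pos: [0.534, -0.1511, 0.0415]
orientation: [-1.552, -0.264, 0.266]
contact_force: [-2.7, 6.0, 8.5]
grip_width: 0.0355
```

```bash
python3 look.py 9 side top;  python3 zoom.py side9 250 190 390 350 4 s9z; python3 zoom.py top9 350 160 500 280 5 t9z
```

```text
t 14.1 tcp [ 0.534  -0.1511  0.0415] xyaw 19.352113493287582 ydown [-0.0013  0.0019 -1.    ] F [-2.68    6.0156  8.456 ] w 0.03545750699806557 q [-0.0526  0.5862  0.2803  2.0045 -0.2821  0.5892  0.7572]
```

View pics/s9z.png

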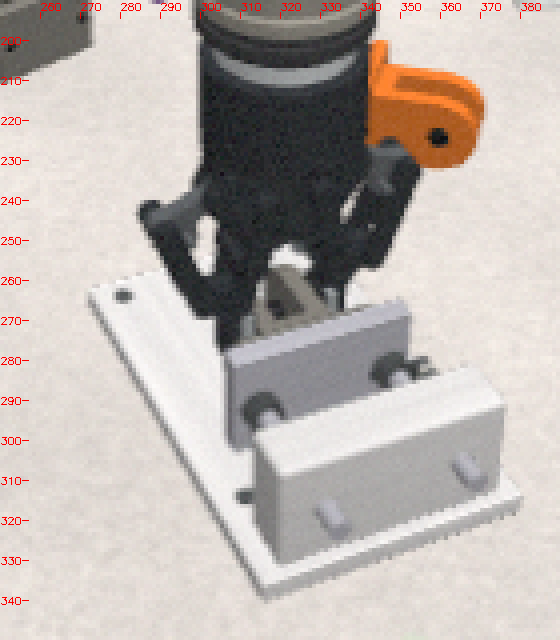

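View pics/t9z.png

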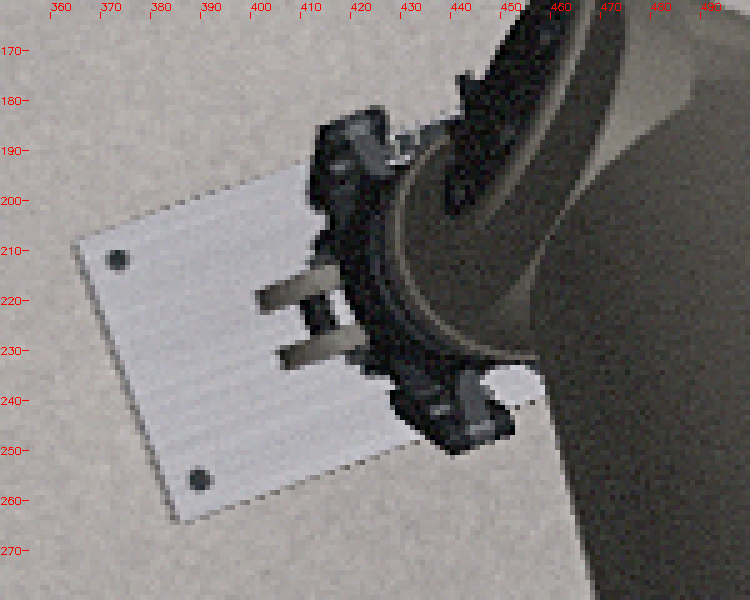

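Contact is made: the fence is moving back slightly and the force is rising. I'll push 8 mm more, then measure the fence deflection in the side view by 1-D image registration against the rest picture.

Call:
send_rows(
  plan=[
    [0,-0.02,-0.2,0,0],
    [0,0,-0.2,0,0],
    [0,0,-0.2,0,0],
    [0,0,-0.2,0,0],
    [0,0,0,0,0],
    [0,0,0,0,0],
  ],
)

```text
clock: 14.95
tcp_pos: [0.536, -0.1573, 0.0415]
orientation: [-1.55, -0.264, 0.268]
contact_force: [-4.3, 9.3, 11.2]
grip_width: 0.0352
```

```bash
cat > fence.py <<'E'
from fit import *
import sys
def meas(n,P=(.5378,-.1628,-1.2425)):
    a=pickle.load(open('pics/side0.pkl','rb'));b=pickle.load(open(f'pics/{n}.pkl','rb'))
    A=cv2.cvtColor(a['image'],cv2.COLOR_RGB2GRAY).astype(np.float32);B=cv2.cvtColor(b['image'],cv2.COLOR_RGB2GRAY).astype(np.float32)
    # rear face of fence plane x=32mm, homography between rest plane and shifted plane
    c=[(32,-45,14),(32,45,14),(32,45,68),(32,-45,68)]
    # region: rear face upper part + left edge, excluding front-side (gripper changes)
    pu=proj(a,W(P,[(32,-43,30),(32,43,50),(32,43,66),(32,-43,66)]))
    pl=proj(a,W(P,[(32,-51,20),(32,-40,28),(32,-40,66),(32,-51,66)]))
    for nm,poly in (('face',pu),('left',pl),):
        m=np.zeros(A.shape,np.uint8); cv2.fillPoly(m,[np.round(poly).astype(int)],1)
        ds=np.arange(0,33,.25);e=[]
        for d in ds:
            H=cv2.getPerspectiveTransform(proj(a,W(P,c)).astype(np.float32),proj(a,W(P,[(x+d,y,z) for x,y,z in c])).astype(np.float32))
            w=cv2.warpPerspective(B,H,(640,400),flags=cv2.INTER_LINEAR|cv2.WARP_INVERSE_MAP)
            D=(w-A)[m>0]; e.append(np.mean(np.minimum(np.abs(D-np.median(D)*0),60)))
        e=np.array(e);i=e.argmin();print(n,nm,m.sum(),'defl mm',ds[i],'err',e[max(0,i-8):i+9:4])
for n in sys.argv[1:]: meas(n)
E
python3 look.py 10 side; python3 fence.py side7 side8 side9 side10;python3 zoom.py side10 250 190 390 350 4 s10z;
```

```text
t 14.95 tcp [ 0.536  -0.1573  0.0415] xyaw 19.420231776024067 ydown [-0.0029  0.0036 -1.    ] F [-4.3112  9.3296 11.1554] w 0.035193760076589746 q [-0.0398  0.591   0.279   1.9942 -0.282   0.5967  0.7685]
side7 face 519 defl mm 0.5 err [7.1002 7.1502 7.9655]
side7 left 122 defl mm 1.0 err [ 8.      6.5852  8.878  12.2708]
side8 face 519 defl mm 0.5 err [7.4605 7.4883 8.2728]
side8 left 122 defl mm 1.0 err [ 8.377   6.8358  9.0095 12.4088]
side9 face 519 defl mm 3.5 err [8.8997 7.9185 7.6705 8.2933 9.1871]
side9 left 122 defl mm 3.75 err [10.6773  8.2044  6.634   8.0479 10.9671]
side10 face 519 defl mm 9.0 err [10.4589  9.2929  8.5635  8.9321  9.8666]
side10 left 122 defl mm 10.0 err [11.2049  8.7948  7.2748  8.9893 12.0536]
```

View pics/s10z.png

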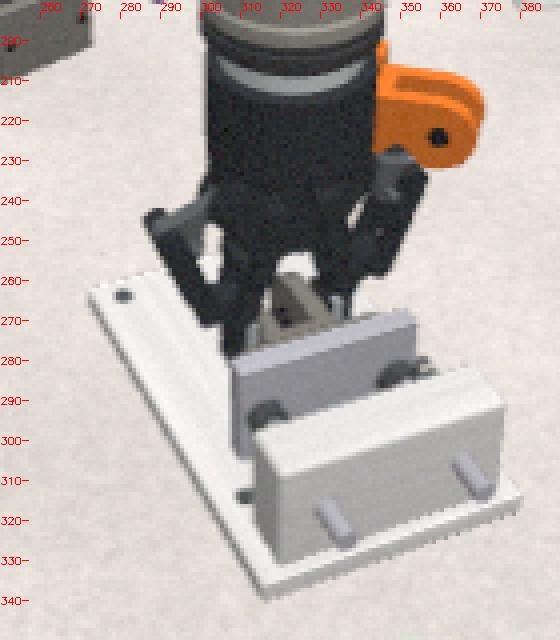

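Call:
send_rows(
  plan=[
    [0,-0.05,-0.2,0,0],
    [0,0,-0.2,0,0],
    [0,0,-0.2,0,0],
    [0,0,-0.1,0,0],
    [0,0,0,0,0],
    [0,0,0,0,0],
  ],
)

```text
clock: 15.75
tcp_pos: [0.5378, -0.1626, 0.0416]
orientation: [-1.548, -0.263, 0.269]
contact_force: [-4.9, 11.8, 8.8]
grip_width: 0.0356
```

```bash
python3 look.py 11 side top wrist; python3 fence.py side11;python3 zoom.py side11 250 190 390 350 4 s11z;python3 zoom.py top11 400 165 480 245 8 t11z
```

```text
t 15.75 tcp [ 0.5378 -0.1626  0.0416] xyaw 19.45180233706647 ydown [-0.0045  0.0053 -1.    ] F [-4.8808 11.8006  8.7975] w 0.03560382757739125 q [-0.0288  0.5951  0.2779  1.9851 -0.2821  0.6037  0.7777]
side11 face 519 defl mm 14.5 err [13.01   12.9224 12.7743 13.4683 14.8037]
side11 left 122 defl mm 14.75 err [11.2768  9.046   7.6336  9.5586 12.5511]
```

View pics/s11z.png

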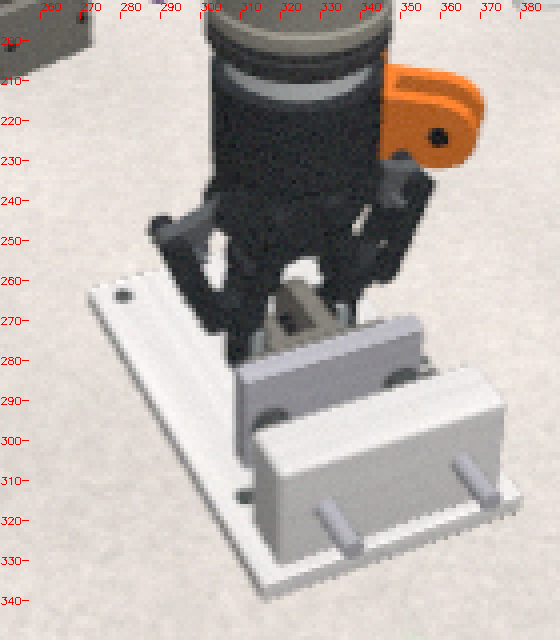

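View pics/t11z.png

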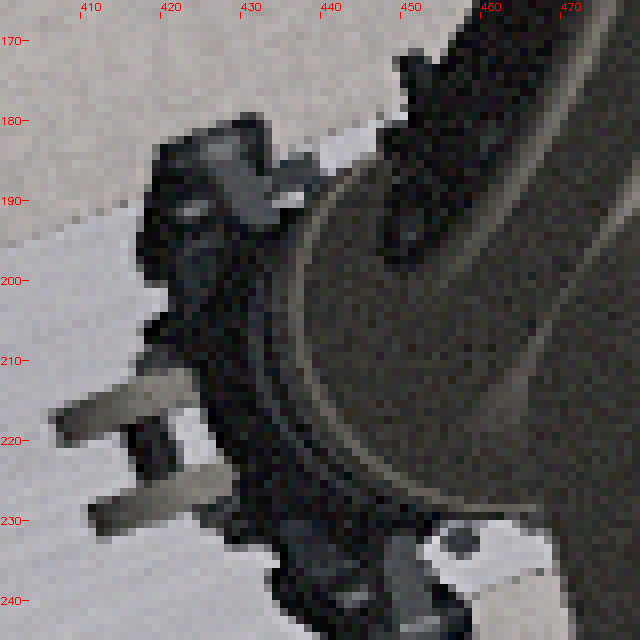

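View pics/wrist11.png

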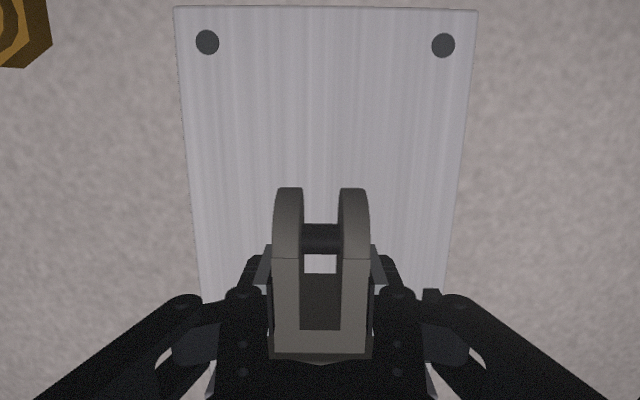

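Deflection measures about 14 mm (8.5 N). The clevis is centred to within about 1 mm and square. A further 3 mm commanded, about 2.4 mm actual, should give about 10 N.

Call:
send_rows(
  plan=[
    [0,-0.02,-0.15,0,0],
    [0,0,-0.15,0,0],
    [0,0,0,0,0],
    [0,0,0,0,0],
    [0,0,0,0,0],
    [0,0,0,0,0],
  ],
)

```text
clock: 16.65
tcp_pos: [0.5386, -0.1648, 0.0416]
orientation: [-1.547, -0.263, 0.27]
contact_force: [-4.5, 13.0, 9.2]
grip_width: 0.0352
```

```bash
python3 look.py 12 side top wrist; python3 fence.py side12;python3 zoom.py side12 290 240 390 345 6 s12z
python3 - <<'E'
from fit import *
# rod tips: rest vs now; front-top corners of the fence and bed lines predicted for deflections
P=(.5378,-.1628,-1.2425)
for d in (0,11.7,14,16.7,19,21.7):
    print(d,proj(fs,W(P,[(20+d,-45,68),(32+d,-45,68),(20+d,-45,14),(20+d,45,68),(32+d,45,68)])).round(1).tolist())
E
```

```text
t 16.65 tcp [ 0.5386 -0.1648  0.0416] xyaw 19.473116458437612 ydown [-0.0052  0.0061 -1.    ] F [-4.5162 12.9659  9.1983] w 0.03520407779713907 q [-0.0242  0.5969  0.2774  1.9811 -0.2821  0.6067  0.7817]
side12 face 519 defl mm 15.0 err [16.5581 15.8044 15.2322 15.4401 15.5715]
side12 left 122 defl mm 16.5 err [12.2822 10.1036  9.0379  9.646  12.1407]
0 [[304.7, 276.7], [307.4, 280.8], [305.0, 298.9], [349.1, 263.6], [352.2, 267.4]]
11.7 [[307.3, 280.7], [310.1, 284.9], [307.5, 303.0], [352.1, 267.3], [355.2, 271.1]]
14 [[307.9, 281.5], [310.6, 285.7], [308.0, 303.8], [352.7, 268.0], [355.8, 271.9]]
16.7 [[308.5, 282.4], [311.2, 286.6], [308.6, 304.7], [353.4, 268.9], [356.5, 272.8]]
19 [[309.0, 283.2], [311.8, 287.4], [309.1, 305.5], [354.0, 269.6], [357.1, 273.5]]
21.7 [[309.6, 284.2], [312.4, 288.4], [309.7, 306.5], [354.7, 270.5], [357.8, 274.4]]
```

View pics/s12z.png

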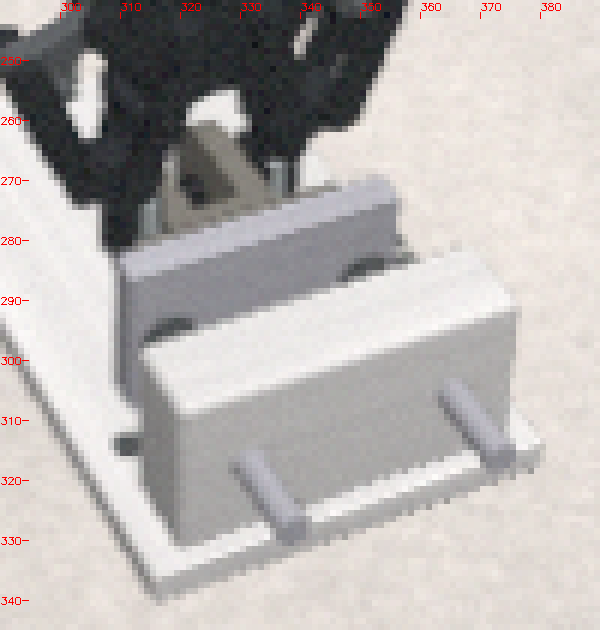

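```bash
python3 - <<'E'
from h import *
from scipy.optimize import least_squares
f=pickle.load(open('pics/wrist12.pkl','rb'))
im=f['image']; g=cv2.cvtColor(im,cv2.COLOR_RGB2GRAY)
m=((g<130)&(np.indices(g.shape)[0]<80)).astype(np.uint8)
n,l,s,c=cv2.connectedComponentsWithStats(m)
h=[c[i] for i in range(1,n) if 200<s[i,4]<1500 and 180<c[i][0]<470]; print(h)
h=sorted(h,key=lambda a:a[0])
T=onz(f,h,.012); mid=T.mean(0); 
o=r.get_obs();R=cv2.Rodrigues(np.array(o['orientation'],float))[0]
# clevis centreline from the lugs (top edges, world z .012+.044)
C=onz(f,[(275,352.3),(364.9,353.6),(271.2,258.2),(371,259.4)],.056)
cm=C.mean(0); ax=(C[0]+C[1])/2-(C[2]+C[3])/2
v=T[1]-T[0]; yaw_f=np.degrees(np.arctan2(-v[0],v[1])); yd=v[:2]/np.linalg.norm(v[:2])
print('hole spacing',np.linalg.norm(v),'hole-based fixture yaw (x axis)',yaw_f,'clevis yaw',np.degrees(np.arctan2(ax[1],ax[0])))
print('clevis y minus bed centre y mm', (cm-mid)[:2]@yd*1000,'tcp', (np.array(o['tcp_pos'])-mid)[:2]@yd*1000)
for cam in ['top','side']:
  for t in ['eye','nut_a','pin','driver']:
    print(cam,t,[(np.round(d['rect']).tolist(),round(d['p'],2)) for d in r.recognise(cam,t)[:2]])
E
```

```text
[array([406.26373626,   1.68498168]), array([206.64358452,  36.09368635]), array([443.30722892,  39.22289157])]
hole spacing 0.0850382143924451 hole-based fixture yaw (x axis) -61.584301154364645 clevis yaw -71.04999978709843
clevis y minus bed centre y mm -29.35733398466196 tcp -28.472443315366124
top eye [([244.0, 262.0, 283.0, 297.0], 0.65)]
top nut_a [([393.0, 294.0, 412.0, 310.0], 0.6), ([320.0, 123.0, 335.0, 139.0], 0.57)]
top pin [([322.0, 294.0, 334.0, 301.0], 0.61)]
top driver [([370.0, 102.0, 462.0, 119.0], 0.87)]
side eye [([245.0, 187.0, 275.0, 210.0], 0.62)]
side nut_a [([225.0, 264.0, 248.0, 283.0], 0.76), ([306.0, 270.0, 374.0, 334.0], 0.54)]
side pin [([237.0, 214.0, 245.0, 237.0], 0.44)]
side driver [([434.0, 241.0, 459.0, 306.0], 0.81), ([392.0, 214.0, 408.0, 232.0], 0.73)]
```

View pics/top12.png

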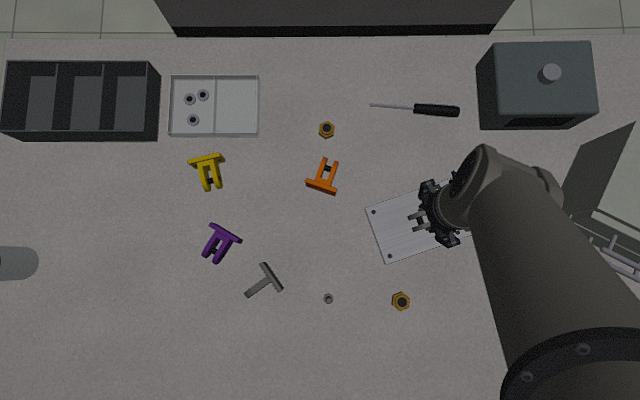

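The extra blob at (406,2) is the dark bed edge, not a hole, so I redo this with the two real holes.

```bash
python3 - <<'E'
from h import *
f=pickle.load(open('pics/wrist12.pkl','rb'))
T=onz(f,[(206.64,36.09),(443.31,39.22)],.012); mid=T.mean(0)
o=r.get_obs()
C=onz(f,[(275,352.3),(364.9,353.6),(271.2,258.2),(371,259.4)],.056)
ax=(C[0]+C[1])/2-(C[2]+C[3])/2; v=T[1]-T[0]; yd=v[:2]/np.linalg.norm(v[:2]); xd=np.array([yd[1],-yd[0]])
print('spacing',np.linalg.norm(v),'fixture yaw',np.degrees(np.arctan2(-v[0],v[1])),'clevis yaw',np.degrees(np.arctan2(ax[1],ax[0])))
d=(C.mean(0)-mid)[:2]; print('clevis y mm',d@yd*1000,'tcp y',(np.array(o['tcp_pos'])-mid)[:2]@yd*1000,'clevis x from holes',d@xd*1000-5)
print(o['contact_force'],np.abs(o['qvel']).max(),o['clock'])
E
```

```text
spacing 0.10076877674647924 fixture yaw -71.18701185797306 clevis yaw -71.04999978709843
clevis y mm -0.5317727400138196 tcp y -0.3126004367162369 clevis x from holes 97.18508508786921
[-5.16743477 14.06667772  8.23418434] 0.00133063355399191 17.2
```

```bash
python3 look.py 13 side; python3 fence.py side13; python3 -c "
from bench import r
print(r.hand_in())"
```

```text
t 17.2 tcp [ 0.5386 -0.1648  0.0416] xyaw 19.46803994373567 ydown [-0.0052  0.0061 -1.    ] F [-5.1674 14.0667  8.2342] w 0.03553878515434871 q [-0.0242  0.5968  0.2774  1.9812 -0.2821  0.6067  0.7817]
side13 face 519 defl mm 15.0 err [16.7389 15.9687 15.3949 15.5872 15.7214]
side13 left 122 defl mm 16.5 err [12.2862 10.1222  9.0755  9.6656 12.1614]
the job is handed in; nothing more can be done
None
```

I gripped the grey two-lug clevis across its lugs, stood it on the bed and slid it until the flange pressed the sprung fence back. I handed the job in at about 17 s, still gripping and pressing.

**Last checks before hand-in**
- **Centring and squareness:** in the wrist view the clevis is about 0.5 mm off the fixture's centre line and about 0.1° off square.
- **Upright and still:** the tool leans by about 0.008 rad. Its height held at 41.6 mm, the same as at first contact with the bed. Joint speeds were essentially zero.
- **Grip:** the finger opening was about 35.5 mm on the 36 mm lugs.
- **Other objects:** the four bystander classes were found within a few pixels of where they started, but only one of the two nuts was matched by number in the side view. In the top picture nothing had visibly moved.

**Where the push-force estimates disagree**

| Source | Fence pushed back | Spring force |
|---|---|---|
| Side-view image comparison (two regions gave 15.0 and 16.5 mm; corrected for 0.5–1 mm of bias) | about 15–16 mm | about 9–9.5 N |
| Distance the tool travelled | about 17–18 mm | about 10–11 N |
| Wrist force (14–15 N along the push, including an assumed 3–4 N of bed friction) | – | about 10–12 N |

All of these lie inside 7–13 N and well short of the fence's end stop.

**Overshoot:** when I first set the clevis down, it pressed on the bed with about 44 N for a moment. I backed off straight away. The 40 N limit is stated for the arm and the gripper's body, and this load went through the fitting, so I don't expect it to count, but I couldn't confirm that.

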